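# Knock a test fixture's dowel home, then slide the pressure plate onto it and hold it down

## Task

The locating dowel in the middle of the test fixture stands too high: pick up the mallet, knock the dowel fully home with it, and put the mallet back on the bench, clear of the fixture. Then take the pressure plate, set it down on the dowel's tip with the hole in its underside about a centimetre off the dowel, slide it level and square with the fixture until it drops onto the hidden dowel, and press it fully down on the sprung contact bed. Finish while holding it there: keep hold of the plate and keep the bed pressed down, and leave the jar, heat sink and screwdriver alone.

Things in the scene. Friction and masses are not known exactly. Their poses are not given: they have to be found in the camera images.
- fixture: test fixture bolted to the bench: aluminium base block 190 (its x) x 140 (its y) x 20 mm high. Origin: centre of its underside, on the bench; z up. In its middle is a sprung black contact bed, round a steel dowel that stands on the fixture's vertical centre line.
- bed (a joint): how far the contact bed is pressed down, m: 0 = up, 0.005 = fully down. A black plate 110 x 84 mm (fixture's x, y) with a 42 x 40 mm opening for the dowel; flat top 30 mm above the bench when up, 25 mm when fully down. Its spring needs about 5 N to start, 11 N to be fully down, and lifts it when the push ends. The plate's own weight does not press it.
- dowel (a joint): how far the dowel is driven in, m: 0 = standing highest, 0.010 = fully home against its stop. It is a stiff sliding fit: it takes about 8 N to move and stays where it is left.
- dowel_tip (a point): centre of the flat tip of the steel locating dowel (upright, 11 mm diameter, top edge tapered over 2.5 mm to a 7 mm flat): 47 mm above the bench at joint value 0, 37 mm when home (so 7 mm above the raised bed).
- plate: loose pressure plate, 0.25-0.36 kg: grey, 120 (x) x 90 (y) x 16 mm, black grip block 64 (x) x 24 (y) x 36 mm high on the middle of its top. Blind hole in the middle of its underside for the dowel, 15 mm diameter, 16 mm deep, unseen from above. Origin: centre of the underside (mouth of the hole); z up. Goes on with its x along the fixture's x, either way round, and only when the dowel is home.
- plate_grip (a point): point on the plate's axis, 40 mm above its underside, where the grip block can be pinched from above across its 24 mm (the plate's y).
- mallet: small mallet, 0.36 kg, standing on one face of its head: upright cylindrical head 38 mm diameter, 60 mm high, a rubber face at each end; wooden handle 20 mm wide (y) x 26 mm high along its -x, from the head to 137 mm from the head's axis, centre line 30 mm above the lower face. Origin: centre of the head's lower face; z up.
- mallet_grip (a point): point on the centre line of the mallet's handle, 50 mm from the head's axis and 30 mm above the lower face, where it can be pinched from above across its 20 mm.
- jar: bystander: small clear jar with a black cap, 56 mm diameter, 70 mm high, origin at the centre of its underside. Leave alone.
- heatsink: bystander: finned aluminium heat sink 70 x 50 x 28 mm, origin at the centre of its underside. Leave alone.
- screwdriver: bystander: screwdriver lying on the bench beyond the fixture. Leave alone.
Mind the look-alikes: they are no part of the job. There is more than one size of the mallet; the one meant has the size given above.

How it is judged:
By the outcome, as a careful person would: the job done as asked, in the order asked, and still so for the second after the job is handed in, while the arm keeps its last pose, push and grip.
It also fails if it takes over 58 s, if anything falls off the work surface, if the arm or the gripper's body presses on something with over 40 N, if the wrist force passes 120 N, or if a joint passes its speed limit or range.

## Robot

A 6-joint arm with a two-finger parallel gripper is mounted at the origin on the work surface. World frame = base frame: x ahead of the robot, y to its left, z up, the work surface at z = 0. Lengths are in mm, angles in degrees, forces in N, time in s.
With the tool pointing down it reaches from about 325 to 925 mm from the base axis. Payload 3.1 kg.
Tool frame: the origin (TCP) lies at the very end of the fingers, on their centre line; the grasp point (between the pads) lies grasp_offset behind it (grasp_offset is the distance from the TCP to the grasp point, in mm); z points along the fingers, y is the line along which they close (so a half turn about z gives the same grasp; the last joint's range is limited). The gripper opens to 85 mm and grips with 20 to 120 N. Pads are 22 mm wide; open, the fingers measure 114 mm over their backs; the gripper's body (76 mm by 85 mm) begins 54 mm behind the grasp point. The pads swing forward as they close: fully open they stand 13 mm farther back than shut.
Start: joints at [-69.569, 12.427, 92.441, -0, 75.132, -6.429], TCP at [282.407, -557.571, 231.3] pointing down, gripper open.
Joint ranges: [-157.48, 157.48], [-44.54, 120.13], [17.64, 146.25], [-64.5, 244.5], [7.68, 150.69], [-147.95, 147.95]. Speed limits (degrees/s): [159.86, 159.86, 180, 180, 180, 180].

## Interface

Orientations are given as [roll, pitch, yaw] about the fixed x, y, z axes, in that order (R = Rz(yaw) Ry(pitch) Rx(roll)).
In Python, from station import * gives the robot as it stands. Calls block until the motion is done:
- goto(position, orientation): joint-space move of the TCP to a pose.
- move_l(position, attitude=None, speed=150): straight line of the TCP; attitude=None keeps the orientation; speed is the mean speed in mm/s.
- move_j(angles): joint-space move.
- grip(opening, squeeze=None): finger opening in mm; squeeze is the grip in N (None keeps the last); returns when the fingers have stopped.
- wait(seconds).
- solve_ik(position, orientation): joint angles nearest the present ones, or None.
- get_obs(): the state.
- get_image(name): name is "side" or "top" or "wrist"; returns the picture (420x560x3 uint8, red, green, blue); there is no depth.
- get_calibration(name): a dict with "fx", "fy", "cx", "cy" (pixels), "D" ([k1, k2, p1, p2, k3] as OpenCV has them; the pictures are not rectified), "R" (3x3) and "t" (3): a world point X has camera coordinates R X + t; the wrist camera has in their place "mount" (4x4, takes a point from camera to tool coordinates, whose origin is the TCP and whose axes are the flange's). Camera axes: x right, y down, z forward; pixel columns grow to the right and rows downward; lengths in mm; the calibration is good to about 2 mm. A picture is of the moment at which its call begins: read the wrist's pose just before it. get_calibration takes no time and is no camera call.
A pose or a line that the arm cannot do raises Unreachable and nothing moves.
- sign_off(): hands the job in; it is judged then, once.
Trained networks look in the newest picture that a camera, given by its name, has taken for a name from the list of things; names that differ only in an ending like _2 or _b are one class to them, and where a whole thing is asked for, a point or a joint stands for the part that bears it (a point fixed in the world has none). Each returns a list of dicts, best first, with "score" (0 to 1); they miss things now and then, are a little off and sometimes report something else, mostly with a low value. They report only what shows in the picture. A call takes as long as a camera call. They do not tell look-alikes from the thing itself.
- spot_in(name, camera): "extent" ([centre column, centre row, width, height] in pixels, round what is visible of it).
- regions_of(name, camera): "region" (420x560 bool, what is visible of it) and "extent" ([centre column, centre row, width, height] in pixels, round what is visible of it).
The state is a dict: "t": time; "joint_pos": joint angles; "qvel": joint speeds; "effort": joint torques, N m; "tcp_pos": TCP position; "ee_rot": TCP orientation; "wrist_force": force on the tool from outside, world axes, zero at the start; "moment": the same for the moment, N m; "grip_width": finger opening in mm; "grip_force": force on a finger pad.
Only numpy, scipy, OpenCV 4.12 (cv2) and the standard library are available. Lean on these libraries where they do the work, as an engineer would, in place of code of your own. Each camera call takes 0.05 s, during which the arm holds its last target. There are 200 camera calls.

## Working session

There is one attempt and no reset: what is moved stays moved. The work goes in short steps, each a Python script; the robot and the scene stay as the last script left them, time stands still between calls to the robot, and variables do not carry over. Pictures are saved under pics/ and viewed, at most 10 in all, crops included, and the job is handed in when it is done.

```bash
ls; mkdir -p pics; python3 - <<'E'
from station import *
import cv2,numpy as np
o=get_obs();print(o)
for n in ("side","top"):
    im=get_image(n);cv2.imwrite(f"pics/{n}0.png",im[:,:,::-1])
    c=get_calibration(n);print(n,c)
    for k in ("fixture","plate","mallet","jar","heatsink","screwdriver","dowel_tip","plate_grip","mallet_grip"):
        print(k,[(round(d["score"],2),np.round(d["extent"]).tolist()) for d in spot_in(k,n)])
print(get_calibration("wrist"))
E
```

```text
pics
{'t': 0.0, 'joint_pos': array([-6.95677582e+01,  1.24753611e+01,  9.25303225e+01, -8.94562202e-05,
        7.51316145e+01, -6.42962625e+00]), 'qvel': array([ 0.02360038,  0.12173648,  0.02046116, -0.02218237,  0.02528817,
       -0.02644993]), 'effort': array([-1.77587876e-04, -3.96841478e+01, -3.03853369e+01, -2.82836272e-04,
        9.60995501e-03,  1.42723774e-06]), 'tcp_pos': array([ 282.11975443, -556.77789894,  229.96658401]), 'ee_rot': array([-1.79863556e+02, -1.52891439e-02,  2.68618729e+01]), 'wrist_force': array([-0.47037383,  0.17065533, -0.33092978]), 'moment': array([-0.00609158,  0.01214184,  0.08225636]), 'grip_force': 0.0, 'grip_width': 85.46742144282007}
side {'fx': 408.6141198780819, 'fy': 408.6141198780819, 'cx': 277.0498714406297, 'cy': 207.75288425734735, 'D': array([-0.09456498,  0.        ,  0.        ,  0.        ,  0.        ]), 'R': array([[-0.94530595, -0.32592014,  0.01314256],
       [-0.21462897,  0.59116349, -0.77747034],
       [ 0.24562384, -0.73776811, -0.62878227]]), 't': array([477.95442333, 194.62794969, 852.15042012])}
fixture [(0.62, [256.0
[... 1387 characters left out ...]
ate_grip [(0.59, [158.0, 224.0, 49.0, 52.0])]
mallet_grip [(0.75, [400.0, 248.0, 25.0, 64.0]), (0.7, [205.0, 303.0, 85.0, 38.0]), (0.56, [400.0, 337.0, 89.0, 30.0])]
{'fx': 294.80652243765604, 'fy': 294.80652243765604, 'cx': 278.03181336735827, 'cy': 205.73521900790985, 'D': array([-0.03473753,  0.        ,  0.        ,  0.        ,  0.        ]), 'mount': array([[-9.60711731e-04, -9.48601173e-01, -3.16472576e-01,
         8.15506791e+01],
       [ 9.99999158e-01, -6.35150418e-04, -1.13187214e-03,
         1.80892689e+00],
       [ 8.72687547e-04, -3.16473397e-01,  9.48600984e-01,
        -1.42184378e+02],
       [ 0.00000000e+00,  0.00000000e+00,  0.00000000e+00,
         1.00000000e+00]])}
```

View pics/top0.png

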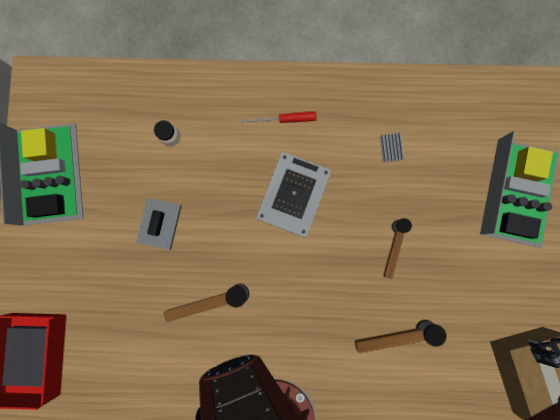

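View pics/side0.png

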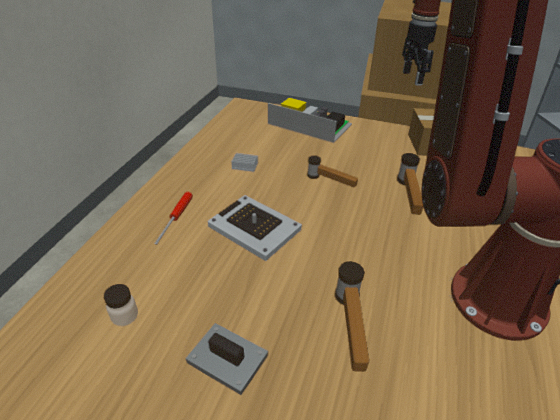

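```bash
python3 -c "
import station;print({k:v for k,v in vars(station).items() if not k.startswith('_') and not callable(v)})"
```

```text
{'grasp_offset': 18.700000000000003}
```

The top picture shows the fixture at (294,194), plate at (158,225), and three mallets with heads at (237,296), (433,335) and (402,226). The side picture shows the dowel standing at (254,217). Next I measure each mallet.

```bash
cat > h.py <<'E'
from station import *
import cv2,numpy as np
def cam(n,o=None):
    c=get_calibration(n);K=np.array([[c["fx"],0,c["cx"]],[0,c["fy"],c["cy"]],[0,0,1]]);D=c["D"]
    if n=="wrist":
        from scipy.spatial.transform import Rotation as Ro
        T=np.eye(4);T[:3,:3]=Ro.from_euler("xyz",o["ee_rot"],degrees=True).as_matrix();T[:3,3]=o["tcp_pos"]
        M=np.linalg.inv(T@c["mount"]);return K,D,M[:3,:3],M[:3,3]
    return K,D,c["R"],c["t"]
def unproj(uv,z,C):
    K,D,R,t=C;p=cv2.undistortPoints(np.array(uv,float).reshape(-1,1,2),K,D).reshape(-1,2)
    d=np.c_[p,np.ones(len(p))]@R;o=-R.T@t
    return o+d*((z-o[2])/d[:,2])[:,None]
def proj(X,C):
    K,D,R,t=C;return cv2.projectPoints(np.array(X,float).reshape(-1,1,3),cv2.Rodrigues(R)[0],t,K,D)[0].reshape(-1,2)
def save(im,n): cv2.imwrite(f"pics/{n}.png",cv2.cvtColor(im,cv2.COLOR_RGB2BGR))
E
python3 - <<'E'
from h import *
C=cam("top");get_image("top")
for n in ("mallet","plate","fixture"):
    for d in regions_of(n,"top"):
        m=d["region"];v,u=np.nonzero(m)
        r=cv2.minAreaRect(np.c_[u,v].astype(np.float32));b=cv2.boxPoints(r)
        z={"mallet":43,"plate":16,"fixture":20}[n]
        P=unproj(b,z,C)[:,:2]
        print(n,round(d["score"],2),m.sum(),np.round(r[0]),np.round(P.mean(0)),np.round(np.linalg.norm(np.diff(P,axis=0),axis=1)),np.round(P).tolist())
for a,b in (((237,295),(166,316)),((433,335),(358,347)),((402,226),(389,277))):
    A=unproj([a],60,C)[0];B=unproj([b],43,C)[0];print(np.round(A),np.round(B),np.linalg.norm((A-B)[:2]))
E
```

```text
mallet 0.91 1513 [400. 336.] [ 228. -308.] [229.  64. 228.] [[245.0, -191.0], [275.0, -418.0], [211.0, -424.0], [182.0, -198.0]]
mallet 0.85 1149 [207. 306.] [287. 173.] [221.  54. 220.] [[272.0, 286.0], [353.0, 80.0], [302.0, 60.0], [222.0, 265.0]]
mallet 0.74 606 [393. 245.] [ 451. -290.] [152.  45. 152.] [[388.0, -240.0], [529.0, -297.0], [513.0, -340.0], [372.0, -282.0]]
plate 0.77 1663 [158. 223.] [494. 315.] [122.  96. 122.] [[444.0, 373.0], [564.0, 350.0], [543.0, 257.0], [423.0, 281.0]]
fixture 0.88 3850 [293. 194.] [579. -36.] [193. 143. 191.] [[512.0, 63.0], [694.0, -1.0], [644.0, -135.0], [464.0, -70.0]]
fixture 0.26 1631 [158. 223.] [494. 314.] [121.  94. 121.] [[444.0, 371.0], [563.0, 348.0], [543.0, 256.0], [424.0, 280.0]]
[318.  97.  60.] [259. 275.  43.] 187.6515154920457
[ 235. -384.   60.] [ 198. -205.   43.] 182.68591037366065
[ 499. -309.   60.] [ 371. -281.   43.] 130.79387176604232
```

The third mallet, with its head near (500,-309), is the right size; the other two are about 1.35 times too large. Next I take close wrist views of the mallet, fixture and plate.

```bash
python3 - <<'E'
from h import *
import pickle
S={}
def look(name,xy,yaw,z,n):
    goto([*xy,z],[180,0,yaw]); wait(0.3)
    o=get_obs(); im=get_image("wrist"); save(im,n)
    S[n]=(o,im,regions_of(name,"wrist"))
    print(n,o["t"],o["tcp_pos"],o["ee_rot"],[(round(d["score"],2),np.round(d["extent"]).tolist()) for d in S[n][2]])
h=np.array([499,-309]);e=np.array([371,-281.])
yaw=np.degrees(np.arctan2(*(h-e)[::-1]));print(yaw)
look("mallet",(450,-300),yaw,180,"w_mal")
look("fixture",(579,-36),-19.4,180,"w_fix")
look("plate",(494,315),-11,180,"w_pla")
pickle.dump(S,open("S.pkl","wb"))
cv2.imwrite("pics/all.png",cv2.resize(np.vstack([np.hstack([S["w_mal"][1],S["w_fix"][1]]),np.hstack([S["w_pla"][1]]*2)]),(800,600))[:,:,::-1])
E
```

```text
-12.339087278326195
w_mal 2.6917 [ 449.80720586 -300.82813931  180.18045129] [ 1.79983775e+02 -1.66180681e-02 -1.24048404e+01] [(0.88, [20.0, 349.0, 40.0, 60.0]), (0.72, [280.0, 192.0, 40.0, 148.0]), (0.7, [332.0, 340.0, 86.0, 65.0])]
w_fix 4.225 [578.87412633 -37.01301289 180.01988522] [ 1.79995909e+02 -7.91984348e-04 -1.94927874e+01] [(0.62, [42.0, 324.0, 84.0, 79.0])]
w_pla 5.975 [494.5071249  314.20497857 180.01396714] [ 1.79996322e+02 -1.98654094e-03 -1.10845897e+01] [(0.89, [276.0, 184.0, 86.0, 110.0])]
```

View pics/all.png

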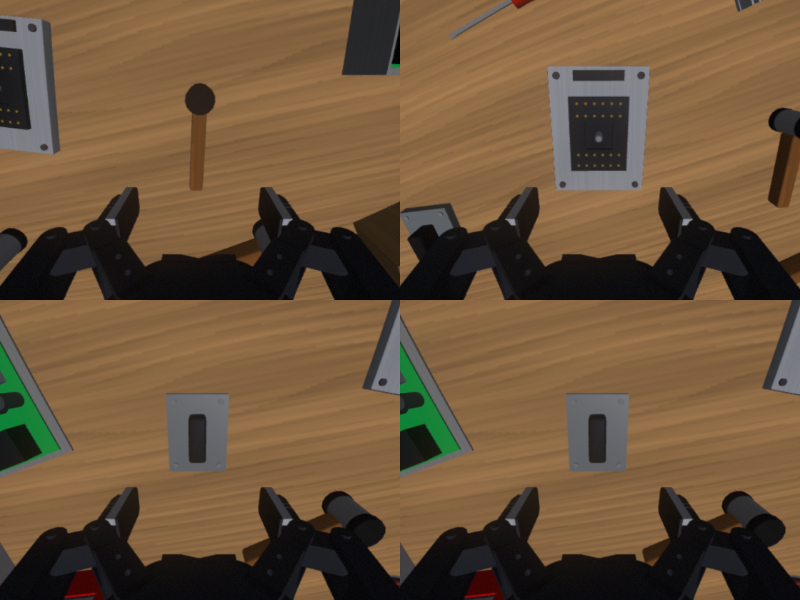

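```bash
cat >> h.py <<'E'
def ortho(im,C,c,z,half=120,s=3):
    """bird's-eye view of plane z round c: col grows with world x, row with world y (up=-y), s px/mm"""
    g=np.arange(-half,half,1/s);X,Y=np.meshgrid(c[0]+g,c[1]+g)
    m=proj(np.c_[X.ravel(),Y.ravel(),np.full(X.size,z)],C).reshape(*X.shape,2).astype(np.float32)
    return cv2.remap(im,m[...,0],m[...,1],cv2.INTER_LINEAR)
def blob(mask,c,half=120,s=3,seed=None):
    """largest blob -> (minAreaRect in world mm, its centre, long-side angle)"""
    n,l,st,ce=cv2.connectedComponentsWithStats(mask.astype(np.uint8),connectivity=4)
    i=1+np.argmax(st[1:,4]) if seed is None else l[seed]
    v,u=np.nonzero(l==i);r=cv2.minAreaRect(np.c_[u,v].astype(np.float32))
    b=cv2.boxPoints(r);e=max(b[1]-b[0],b[2]-b[1],key=np.linalg.norm)
    a=np.degrees(np.arctan2(e[1],e[0]));a=(a+90)%180-90
    return np.array(r[0])/s-half+c,sorted(np.array(r[1])/s),a
E
python3 - <<'E'
from h import *
import pickle
S=pickle.load(open("S.pkl","rb"));V=[]
o,im,reg=S["w_mal"];C=cam("wrist",o)
c=np.array([450,-300.])
for z in (43,60):
    r=ortho(im,C,c,z);V.append(r)
m=ortho(reg[1]["region"].astype(np.uint8)*255,C,c,43)>127;print("mal",blob(m,c))
hsv=cv2.cvtColor(V[1],cv2.COLOR_RGB2HSV);mm=ortho(reg[1]["region"].astype(np.uint8)*255,C,c,60)>127
print("head60",blob((hsv[...,2]<70)&mm,c))
br=(cv2.cvtColor(V[0],cv2.COLOR_RGB2HSV)[...,2]>75)&m
print("handle43",blob(br,c))
o,im,reg=S["w_pla"];C=cam("wrist",o);c=np.array([494,315.])
r=ortho(im,C,c,16);V.append(r);print("plate16",blob(cv2.cvtColor(r,cv2.COLOR_RGB2HSV)[...,1]<70,c,seed=(360-100,360)), blob(ortho(reg[0]["region"].astype(np.uint8)*255,C,c,16)>127,c))
r=ortho(im,C,c,52);V.append(r);k=np.zeros(r.shape[:2],bool);k[200:520,200:520]=1
print("block52",blob((r.max(2)<60)&k,c))
o,im,reg=S["w_fix"];C=cam("wrist",o);c=np.array([579,-36.])
r=ortho(im,C,c,20);V.append(r);print("fix20",blob(cv2.cvtColor(r,cv2.COLOR_RGB2HSV)[...,1]<70,c))
r=ortho(im,C,c,30);k=np.zeros(r.shape[:2],bool);k[150:570,150:570]=1;print("bed30",blob((r.max(2)<75)&k,c))
r=ortho(im,C,c,47);V.append(r);k=np.zeros(r.shape[:2],bool);k[280:440,280:440]=1
print("tip47",blob((r.max(2)>130)&k,c))
cv2.imwrite("pics/ortho.png",cv2.resize(np.vstack([np.hstack(V[:3]),np.hstack(V[3:])]),(800,534))[:,:,::-1])
E
```

```text
mal (array([ 446.91666667, -303.41666667]), [np.float64(38.11190287272135), np.float64(154.40877278645834)], np.float32(-11.309929))
head60 (array([ 503.91385905, -315.26215617]), [np.float64(35.4039306640625), np.float64(36.322593688964844)], np.float32(32.005394))
handle43 (array([ 433.13037109, -296.82511393]), [np.float64(26.547335306803387), np.float64(124.50370279947917)], np.float32(-18.536896))
plate16 (array([494.88789876, 315.13063558]), [np.float64(90.24545288085938), np.float64(120.82506306966145)], np.float32(-11.070206)) (array([495.58681234, 314.07037354]), [np.float64(92.13692220052083), np.float64(122.90702311197917)], np.float32(-10.9987335))
block52 (array([498.08973185, 314.61538696]), [np.float64(23.207074483235676), np.float64(67.13709513346355)], np.float32(-11.309929))
fix20 (array([580.89389038, -38.43547567]), [np.float64(139.76303100585938), np.float64(189.3874308268229)], np.float32(-19.536652))
bed30 (array([580.85488892, -38.43898519]), [np.float64(83.13105773925781), np.float64(109.73817952473958)], np.float32(-19.440033))Traceback (most recent call last):
  File "<stdin>", line 21, in <module>
  File "h.py", line 25, in blob
    i=1+np.argmax(st[1:,4]) if seed is None else l[seed]
        ~~~~~~~~~^^^^^^^^^^
    return _wrapfunc(a, 'argmax', axis=axis, out=out, **kwds)
    return bound(*args, **kwds)
ValueError: attempt to get argmax of an empty sequence
```

```bash
python3 - <<'E'
from h import *
import pickle
S=pickle.load(open("S.pkl","rb"))
o,im,reg=S["w_mal"];C=cam("wrist",o);c=np.array([450,-300.])
m=ortho(reg[1]["region"].astype(np.uint8)*255,C,c,43)>127
v,u=np.nonzero(m);P=np.c_[u,v]/3-120+c;hd=np.array([504,-315.])
d=np.linalg.norm(P-hd,axis=1);Q=P[(d>35)&(d<130)]
for q in (Q,Q[np.linalg.norm(Q-hd,axis=1)<115]):
    vx,vy,x,y=cv2.fitLine(q.astype(np.float32),cv2.DIST_L2,0,.01,.01).ravel();print(np.degrees(np.arctan2(vy,vx)),x,y, "y at head",y+vy/vx*(hd[0]-x))
print("max d",d.max())
o,im,reg=S["w_fix"];C=cam("wrist",o)
r=ortho(im,C,[581,-38.4],47,40,8);cv2.imwrite("pics/dow.png",r[:,:,::-1].clip(0,255)[:600])
r=ortho(S["w_mal"][1],cam("wrist",S["w_mal"][0]),c,43,100,3);cv2.imwrite("pics/mal.png",r[:,:,::-1])
a=cv2.imread("pics/dow.png")[:600,:400];cv2.imwrite("pics/two.png",np.hstack([cv2.resize(cv2.imread("pics/dow.png"),(400,400)),cv2.resize(cv2.imread("pics/mal.png"),(400,400))]))
E
```

```text
-14.870798 424.74902 -294.80362 y at head -315.8474303710682
-14.812217 432.07294 -296.75397 y at head -315.77432552839673
max d 135.5798247855812
```

View pics/two.png

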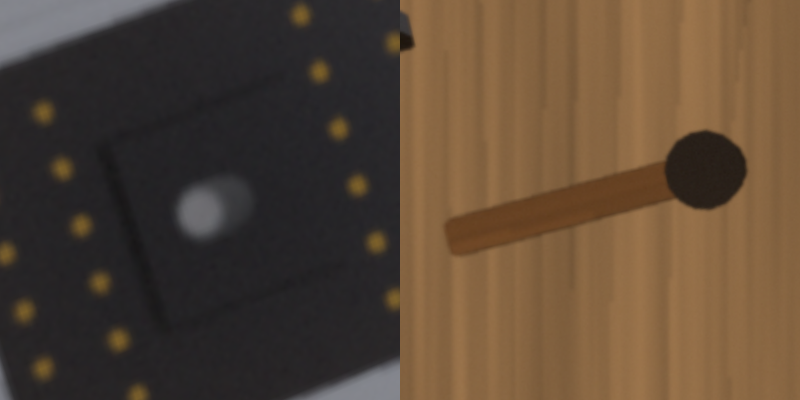

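Left: the dowel tip sits on the bed centre, within 0.3 mm. Right: the mallet's head is at about (504,-315) and its handle runs at -14.8°. Now I grasp it and drive the dowel.

```bash
cat >> h.py <<'E'
from math import cos,sin,radians
FX=np.array([581,-38.5]);FY=-19.5
MG=np.array([455.6,-302.7]);MY=-14.8
PL=np.array([494.9,315.1]);PY=-11.07
def f(): o=get_obs();return round(o["t"],2),o["tcp_pos"].round(1),o["wrist_force"].round(1),o["moment"].round(2),round(o["grip_width"],1),round(float(o["grip_force"]),1)
E
python3 - <<'E'
from h import *
goto([*MG,90],[180,0,MY]);grip(60)
move_l([*MG,11.5],speed=120);wait(.1);print(f())
grip(10,110);print(f())
move_l([*MG,90],speed=120);print(f())
p=FX-50*np.array([cos(radians(MY)),sin(radians(MY))])
goto([*p,80],[180,0,MY]);wait(.3);print(f())
im=get_image("side");save(im[120:280,180:340].repeat(4,0).repeat(4,1)[:600],"held")
E
```

```text
(9.58, array([ 456.5, -303.5,   12.7]), array([-0.6,  0.4, -0.1]), array([-0.05, -0.02, -0.05]), 60.1, 0.0)
(10.03, array([ 455.9, -302.7,   12.3]), array([-1.5,  2.1,  6. ]), array([0.24, 0.06, 0.01]), 18.4, 107.2)
(10.84, array([ 454.7, -302. ,   88.9]), array([ 0.5, -0.5, -3.6]), array([0.05, 0.12, 0.02]), 18.4, 107.2)
(12.25, array([532.7, -26.8,  80.1]), array([ 0.2, -0.3, -4.6]), array([ 0.01,  0.11, -0.01]), 18.5, 107.2)
```

View pics/held.png

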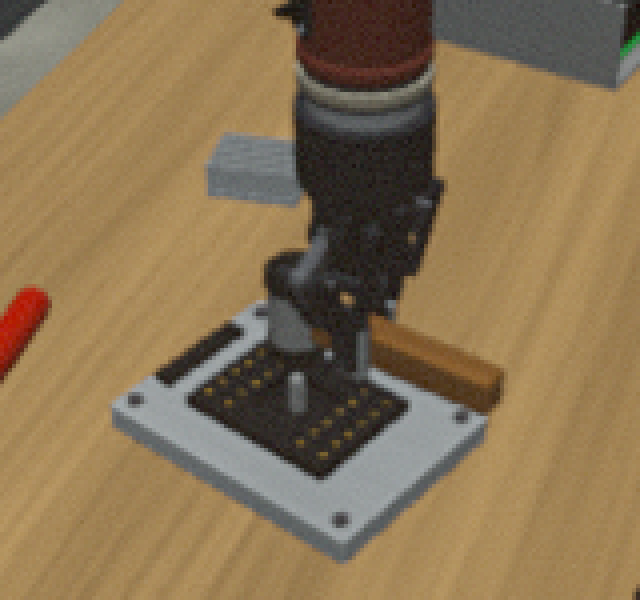

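```bash
python3 - <<'E'
from h import *
p=FX-50*np.array([cos(radians(MY)),sin(radians(MY))])
move_l([*p,63],speed=100);print(f())
z=63
while z>40:
    z-=1.5;move_l([*p,z],speed=40)
    a=f();print(z,a[1][2],a[2],a[3])
    if a[2][2]>32: break
wait(.2);print(f())
E
```

```text
(12.62, array([531.4, -25.6,  61.9]), array([ 0.1, -0.1, -3.4]), array([0.06, 0.08, 0.04]), 18.2, 107.2)
61.5 61.8 [ 0.1 -0.3 -4.2] [ 0.01  0.14 -0.01]
60.0 60.1 [ 0.4  0.4 -3.7] [0.01 0.1  0.05]
58.5 58.9 [-0.7 -0.1 -1.6] [0.03 0.07 0.03]
57.0 57.6 [-2.3  0.6  2.5] [ 0.02  0.22 -0.04]
55.5 55.8 [-1.5  0.4  5. ] [0.03 0.14 0.02]
54.0 54.0 [-0.8  0.3  3.2] [0.08 0.01 0.05]
52.5 52.5 [-0.4  1.1  1.6] [ 0.03 -0.08  0.07]
51.0 51.0 [-0.4 -0.1  2.6] [ 0.1  -0.16  0.06]
49.5 49.4 [0.1 0.5 1.9] [ 0.07 -0.32  0.03]
48.0 48.8 [-3.4  1.   7.9] [-0.02 -0.1  -0.02]
46.5 48.5 [-6.2  1.2 13.6] [0.01 0.29 0.01]
45.0 48.2 [-9.6  2.  21.4] [ 0.13  0.87 -0.05]
43.5 47.1 [-7.6 -1.5 20.3] [-0.44  0.69 -0.15]
42.0 46.0 [-7.5 -0.7 20.8] [-0.41  0.51 -0.17]
40.5 44.8 [-7.9 -0.7 23.4] [-0.27  0.53 -0.09]
39.0 42.8 [-6.1  0.5 19.7] [-0.24 -0.02 -0.05]
(16.82, array([535.1, -26.6,  42.8]), array([-6. ,  0.3, 20. ]), array([-0.13,  0.6 , -0.06]), 18.4, 114.0)
```

```bash
python3 - <<'E'
from h import *
p=FX-50*np.array([cos(radians(MY)),sin(radians(MY))])
move_l([*p,95],speed=150)
goto([*MG,80],[180,0,MY])
move_l([*MG,18],speed=150);print(f())
z=18
while z>7:
    z-=1.5;move_l([*MG,z],speed=40);a=f()
    if a[2][2]>2: break
print(z,a)
grip(60);wait(.2);print(f())
move_l([*MG,90],speed=150)
goto([*FX,180],[180,0,FY]);wait(.3)
o=get_obs();im=get_image("wrist");s=get_image("side")
print(o["t"],o["tcp_pos"])
C=cam("wrist",o)
D=ortho(im,C,FX,37,25,16)[:,:]
M=ortho(get_image("top"),cam("top"),MG,43,120,3)
save(np.hstack([cv2.resize(D,(400,400)),cv2.resize(s[120:280,180:340],(400,400))]),"after")
save(np.hstack([cv2.resize(s[130:230,280:440],(400,250)),cv2.resize(M,(250,250))]),"mallback")
cv2.imwrite("pics/after2.png",np.vstack([cv2.imread("pics/after.png"),cv2.resize(cv2.imread("pics/mallback.png"),(800,200))]))
E
```

```text
(19.02, array([ 456.2, -302.1,   18.1]), array([ 0.9, -0. , -3.4]), array([-0.03,  0.14, -0.01]), 18.4, 110.8)
7.5 (20.77, array([ 455.7, -302.8,    8.2]), array([-2.9,  2.4,  4. ]), array([0.29, 0.33, 0.03]), 18.2, 112.1)
(21.44, array([ 455.6, -302.7,    7.5]), array([ 0.1, -0.5, -0.7]), array([-0.03,  0.05,  0.02]), 60.0, 0.0)
23.6083 [580.66763176 -39.46849501 179.60910732]
```

View pics/after2.png

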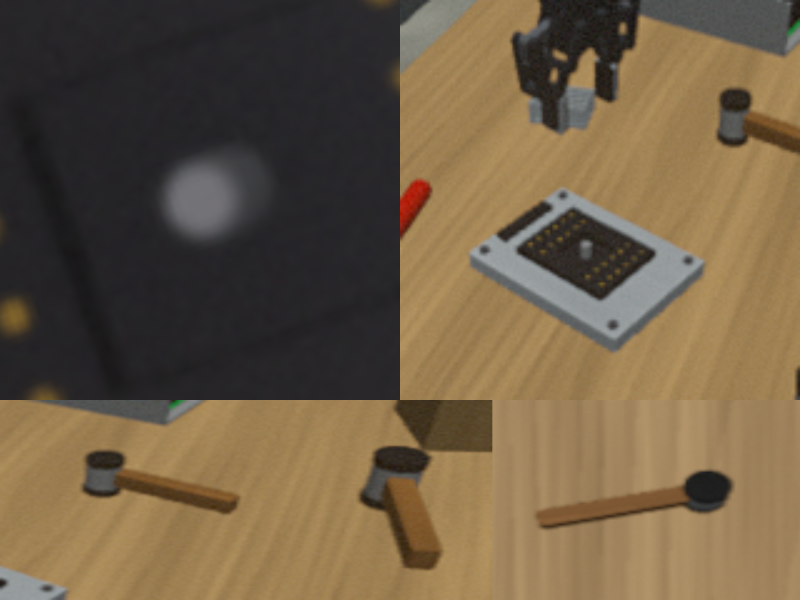

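The dowel is now short, with its tip at the centre of the 37 mm plane. The small mallet stands upright at its old place. Now the plate.

```bash
python3 - <<'E'
from h import *
ux=np.array([cos(radians(FY)),sin(radians(FY))])
goto([*PL,110],[180,0,PY]);grip(60)
move_l([*PL,22],speed=150);wait(.1);print(f())
grip(14,110);print(f())
move_l([*PL,110],speed=150)
s=FX-10.5*ux
goto([*s,90],[180,0,FY]);wait(.3)
b=np.mean([get_obs()["wrist_force"] for _ in range(10)],0);print(f(),b)
np.save("b.npy",b)
move_l([*s,64],speed=80)
z=64
while z>52:
    z-=0.7;move_l([*s,z],speed=30)
    F=np.mean([get_obs()["wrist_force"][2] for _ in range(5)])-b[2];print(round(z,1),get_obs()["tcp_pos"].round(1),round(F,1))
    if F>3: break
im=get_image("side");save(cv2.resize(im[140:280,180:340],(640,560)),"set")
E
```

```text
(26.19, array([496.3, 315.8,  23.6]), array([ 0.8, -0.3, -0.8]), array([ 0.01, -0.03, -0.06]), 59.8, 0.0)
(26.62, array([495.6, 315.6,  23.3]), array([-1.7,  0.1,  5. ]), array([-0.02,  0.24, -0.06]), 22.5, 108.4)
(29.0, array([571.2, -34.1,  90.1]), array([-0.6,  0.4, -2.4]), array([ 0.01, -0.06, -0.02]), 22.1, 107.8) [-0.56041409  0.3546697  -2.4377269 ]
63.3 [571.6 -35.1  63.8] -0.2
62.6 [571.2 -35.   62.8] -0.6
61.9 [571.  -35.   61.8] -1.4
61.2 [571.  -35.   61.1] 0.0
60.5 [571.  -35.   60.4] -0.1
59.8 [571.3 -35.   60.2] 1.0
59.1 [571.4 -35.   60.1] 8.6
```

View pics/set.png

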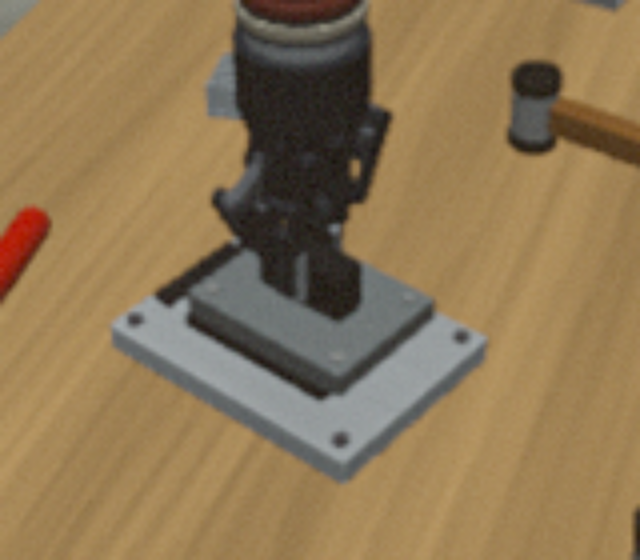

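The plate rests level and square on the tip (contact at TCP z of about 60, so the tip is at about 37 mm). Now I slide it.

```bash
python3 - <<'E'
from h import *
b=np.load("b.npy")
ux=np.array([cos(radians(FY)),sin(radians(FY))])
z=59.2;d=-10.5
def F(): 
    o=[get_obs() for _ in range(6)];return np.mean([x["wrist_force"] for x in o],0)-b,np.mean([x["tcp_pos"] for x in o],0)
while d<3:
    d+=1.0;move_l([*(FX+d*ux),z],speed=20)
    w,p=F();print(d,round(z,1),p.round(1),w.round(1))
    if w[2]<1.5:
        if p[2]<57.5: break
        z-=0.5
    elif w[2]>7: z+=.3
print(f())
E
```

```text
-9.5 59.2 [571.5 -35.1  60.1] [-3.9  1.3  9.7]
-8.5 59.5 [571.9 -35.2  60.1] [-5.   1.4  9.6]
-7.5 59.8 [573.  -35.6  60.1] [-4.5  0.9  8.8]
-6.5 60.1 [574.5 -36.1  60. ] [-2.7  1.   5.7]
-5.5 60.1 [575.7 -36.5  60. ] [-3.4  1.7  4.9]
-4.5 60.1 [577.6 -37.4  59.7] [ 1.1 -0.7  0. ]
-3.5 59.6 [578.1 -37.6  59.2] [1.2 0.3 0.2]
-2.5 59.1 [578.6 -37.7  58.9] [ 1.4 -0.6 -1. ]
-1.5 58.6 [579.6 -38.   58.6] [-0.1 -0.5 -0.4]
-0.5 58.1 [580.6 -38.4  58.1] [ 0.1 -0.3 -0.5]
0.5 57.6 [581.5 -38.7  57.6] [ 0.5 -0.5 -0.8]
1.5 57.1 [582.4 -39.   57.1] [ 1.3 -0.6 -0.5]
(34.27, array([582.4, -39. ,  57.1]), array([ 0.8, -0.3, -2.9]), array([-0.01,  0.01,  0.01]), 22.2, 108.0)
```

```bash
python3 - <<'E'
from h import *
b=np.load("b.npy")
def F(): 
    o=[get_obs() for _ in range(5)];return np.mean([x["wrist_force"] for x in o],0)-b,np.mean([x["tcp_pos"] for x in o],0)
move_l([*FX,56.8],speed=30)
z=56.8
while z>40:
    z-=0.8;move_l([*FX,z],speed=25)
    w,p=F();print(round(z,1),p.round(1),w.round(1))
    if w[2]>26 or np.hypot(*w[:2])>12: break
wait(.3);print(f())
im=get_image("side");save(cv2.resize(im[140:280,180:340],(640,560)),"press")
E
```

```text
56.0 [580.9 -38.5  55.9] [ 1.4 -0.3  0.1]
55.2 [580.9 -38.5  55.1] [-0.8 -0.2 -0.1]
54.4 [580.9 -38.5  54.3] [ 0.3 -0.5 -1.2]
53.6 [580.9 -38.5  53.5] [ 0.9  0.2 -0.7]
52.8 [581.1 -38.5  53.3] [-0.7 -0.7  3.4]
52.0 [581.2 -38.5  52.5] [-2.   0.1  5.6]
51.2 [581.1 -38.6  51.5] [-2.4 -0.8  6.6]
50.4 [581.2 -38.6  50.7] [-2.7 -0.3  7.9]
49.6 [581.2 -38.5  50. ] [-2.5  0.1  8. ]
48.8 [581.2 -38.6  49.3] [-3.7 -0.   9. ]
48.0 [581.2 -38.5  48.7] [-3.6  0.4 10.4]
47.2 [581.2 -38.5  48.2] [-5.  -0.2 11.7]
46.4 [581.2 -38.5  48.2] [-6.3  0.2 15.9]
45.6 [581.2 -38.5  48.2] [-8.2  0.5 20.3]
44.8 [581.2 -38.6  48.2] [-10.4  -0.2  24.3]
44.0 [581.3 -38.6  48.1] [-12.5   1.4  28.2]
(38.83, array([581.3, -38.6,  48.2]), array([-12.5,   0.8,  25.5]), array([0.28, 1.9 , 0.04]), 22.2, 112.0)
```

View pics/press.png

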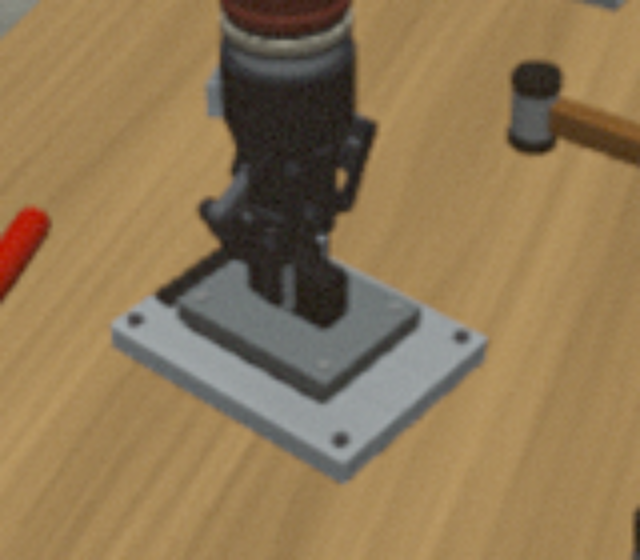

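The plate sits square and low. The spring ran its 5 mm (TCP z 53.3 to 48.2) and then met a rigid stop, and it is now held there with about 28 N.

```bash
python3 - <<'E'
from h import *
print(f());print(sign_off())
E
```

```text
(38.88, array([581.3, -38.6,  48.1]), array([-13. ,   0.9,  25.2]), array([ 0.26,  1.91, -0.01]), 22.1, 112.0)
the job is handed in; nothing more can be done
None
```

The job is handed in at 38.9 s of the 58 s allowed: the dowel was driven to its stop, the mallet is back on the bench clear of the fixture, and the plate is on the dowel and held with the contact bed fully down under about 28 N; sign-off gave no verdict.

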